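# Load the sauce carousel and hold it with the red jar to the front

## Task

Gently pick up the thin-walled jar with the red lid and stand it in the empty holder of the condiment carousel, leaving the yellow and green jars where they are. Then let go of it and turn the carousel by its blue handle until the red jar faces front, square behind the yellow pointer on the base. Finish while still holding the handle, keeping the carousel still.

Things in the scene. Friction and masses are not known exactly. Their poses are not given: they have to be found in the camera images.
- carousel: fixed round black base of the carousel, 268 mm diameter, 10 mm thick, on the counter; origin on the turning axis at counter height; its +x axis points to the front, where a yellow pointer tab (34 mm wide) sticks out to 177 mm from the axis
- platter: wooden platter, 256 mm diameter, top 22 mm above the counter, turning both ways without end stops about the vertical axis; stays where left (friction 0.05 N m); turn it slowly, as the loaded jar stands loose. Four black holders 92 mm from the axis, 90 degrees apart: three filled with fixed shakers (tops 106 mm above the counter), one empty. Origin on the axis at counter height, +x axis towards the empty holder
- seat (a point): centre of the floor of the empty holder, 25 mm above the counter, 92 mm from the turning axis; turns with the platter. The holder is an open round cup, inner diameter 59 mm, outer 67 mm (the jar has 4.5 mm play all round), rim 34 mm above this floor
- front (a point): point fixed to the base where the centre of the holder's floor must come: 92 mm from the turning axis towards the yellow pointer, 25 mm above the counter
- handle (a point): centre of the blue grip bar, on the turning axis, 152 mm above the counter. The bar is 64 mm long, 12 mm thick, 26 mm high, on a 16 mm steel post; part of the platter and turns with it. It runs level, 45 degrees from the platter's +x axis (the empty holder) towards its +y axis (anticlockwise from above). Sturdy: grip it firmly (60 N). Tops around it reach at most 109 mm
- jar_red: the jar to load: loose white thin-walled jar with red lid and band, body 50 mm diameter up to 70 mm, lid 46 mm diameter from 70 to 84 mm, white dot on the lid; 110 to 220 g; origin at the centre of its underside, z up. Grip it gently, about 20 to 30 N: the contact force of both pads together on it must never exceed 100 N
- jar_yellow: squat round sauce jar like the red one (50 mm diameter, 84 mm tall, 160 g) but with a yellow lid and band; loose bystander, must stay where it stands; origin at the centre of its underside
- jar_green: squat round sauce jar like the red one (50 mm diameter, 84 mm tall, 160 g) but with a green lid and band; loose bystander, must stay where it stands; origin at the centre of its underside

How it is judged:
By the outcome, as a careful person would: the job done as asked, in the order asked, and still so for the second after the job is handed in, while the arm keeps its last pose, push and grip.
It also fails if it takes over 72 s, if anything falls off the work surface, if the arm or the gripper's body presses on something with over 40 N, if the wrist force passes 120 N, or if a joint passes its speed limit or range.

## Robot

A 6-joint arm with a two-finger parallel gripper is mounted at the origin on the work surface. World frame = base frame: x ahead of the robot, y to its left, z up, the work surface at z = 0. Lengths are in m, angles in rad, forces in N, time in s.
With the tool pointing down it reaches from about 0.4 to 0.925 m from the base axis. Payload 3.4 kg.
Tool frame: the origin (TCP) lies at the very end of the fingers, on their centre line; the grasp point (between the pads) lies 19 mm behind it; z points along the fingers, y is the line along which they close (so a half turn about z gives the same grasp; the last joint's range is limited). The gripper opens to 85 mm and grips with 20 to 120 N. Pads are 22 mm wide; open, the fingers measure 114 mm over their backs; the gripper's body (76 mm by 85 mm) begins 54 mm behind the grasp point. The pads swing forward as they close: fully open they stand 13 mm farther back than shut.
Start: joints at [-1.175, 0.307, 1.506, -0, 1.328, -0.073], TCP at [0.26, -0.513, 0.231] pointing down, gripper open.
Joint ranges: [-3.12, 3.12], [-1.05, 2.28], [0.14, 2.33], [-1.42, 4.57], [0.1, 2.73], [-2.68, 2.68]. Speed limits (rad/s): [2.57, 2.57, 3.14, 3.14, 3.14, 3.14].

## Interface

Orientations are given as a rotation vector (axis times angle).
In Python, from rig import env, cams, workorder gives the robot as it stands. The module is installed in compiled form; this text tells all that it offers.
- The arm moves only by the tool carry_out, never from a script. Its argument "moves" is a list of rows, each a list of 2 entries, a list of its own where there are three numbers: the shift along the tool's x, y, z in units of 40 mm (1.0 is 40 mm), then the turn, a rotation vector about the tool's x, y, z in units of 6 degrees (1.0 is 6 degrees). A call has 1 to 8 rows; each row shifts and turns the commanded pose from where the row before left it, along the tool's axes as they then stand; what a row does not reach is not made up. A row lasts 1/12 s, in which the tool goes at most 41.7 mm and 7.16 degrees, less where a joint would pass 70% of its speed; a pose out of reach is approached as far as the arm can. A call is refused whole if a number of a shift passes 1 or a number of a turn 1, either way. A call with a gripper value outside its range is refused whole. "gripper" is the finger opening in mm, from 0 to 85.4, set as the call begins (left out, the last holds). The fingers move at their own pace and stop on an object; "squeeze" is the grip in N (left out, the last holds). Time passes only in rows, so rows that do not move let the fingers close. It gives the time, the measured TCP pose, the force, the opening and the grip force at its end, in the units of the state.
- env.observe(): the state, without advancing time (a new reading comes with each control period).
- cams.get_image(name): name is "scene" or "top" or "wrist"; returns a dict with "color" (384x512x3 uint8, blue, green, red), "camera_matrix" (3x3 intrinsics, pixels), "D" ([k1, k2, p1, p2, k3] as OpenCV has them; the pictures are not rectified), "extrinsics" (4x4, takes a point from world to camera coordinates); the wrist camera has in their place "tool_from_camera" (4x4, takes a point from camera to tool coordinates, whose origin is the TCP and whose axes are the flange's). Camera axes: x right, y down, z forward; pixel columns grow to the right and rows downward; lengths in m; the calibration is good to about 2 mm. A picture is of the moment at which its call begins: read the wrist's pose just before it. There is no depth.
- workorder.close_job(): hands the job in; it is judged then, once.
Trained networks look in the newest picture that a camera, given by its name, has taken for a name from the list of things; names that differ only in an ending like _2 or _b are one class to them, and where a whole thing is asked for, a point or a joint stands for the part that bears it (a point fixed in the world has none). Each returns a list of dicts, best first, with "conf" (0 to 1); they miss things now and then, are a little off and sometimes report something else, mostly with a low value. They report only what shows in the picture. A call takes as long as a camera call.
- cams.boxes_of(camera, query): "bbox" ([left, top, width, height] in pixels, round what is visible of it).
- cams.outline_of(camera, query): "region" (384x512 bool, what is visible of it) and "bbox" ([left, top, width, height] in pixels, round what is visible of it).
- cams.spot_point(camera, query): "uv" ([column, row] in pixels: a listed point, or the origin of a listed thing).
The state is a dict: "clock": time; "joint_positions": joint angles; "dq": joint speeds; "effort": joint torques, N m; "tool_pos": TCP position; "eef_rot": TCP orientation; "force": force on the tool from outside, world axes, zero at the start; "moment": the same for the moment, N m; "gripper_width": opening from 0.0 (shut) to 1.0 (fully open); "grasp_force": force on a finger pad.
Only numpy, scipy, OpenCV 4.12 (cv2) and the standard library are available. Lean on these libraries where they do the work, as an engineer would, in place of code of your own. Each camera call takes 0.05 s, during which the arm holds its last target. There are 200 camera calls.

## Working session

There is one attempt and no reset: what is moved stays moved. The work goes in short steps, Python scripts to look and compute and a tool call to move; the robot and the scene stay as the last step left them, time stands still between calls to the robot, and variables do not carry over. Pictures are saved under pics/ and viewed, at most 10 in all, crops included, and the job is handed in when it is done.

Besides the shell and the picture viewer there is one more tool, called after "Emit:" as name(argument=value, ...), one argument or row to a line, values as JSON. carry_out: Moves the arm, as the interface text tells. Its arguments: {"type":"object","properties":{"moves":{"type":"array","items":{"type":"array"}},"gripper":{"type":"number"},"squeeze":{"type":"number"}},"required":["moves"]}

```bash
mkdir -p pics; cat > h.py <<'E'
import numpy as np, cv2
from rig import env, cams, workorder
from scipy.spatial.transform import Rotation as R
def T_wt(s):
    T=np.eye(4);T[:3,:3]=R.from_rotvec(s["eef_rot"]).as_matrix();T[:3,3]=s["tool_pos"];return T
def ray(img,uv,s=None):
    p=cv2.undistortPoints(np.array([[uv]],float),img["camera_matrix"],np.array(img["D"],float))[0,0]
    if "extrinsics" in img: Twc=np.linalg.inv(img["extrinsics"])
    else: Twc=T_wt(s)@np.array(img["tool_from_camera"])
    return Twc[:3,3],Twc[:3,:3]@np.array([p[0],p[1],1])
def atz(img,uv,z,s=None):
    o,d=ray(img,uv,s);return o+d*(z-o[2])/d[2]
def proj(img,P,s=None):
    E=img["extrinsics"] if "extrinsics" in img else np.linalg.inv(T_wt(s)@np.array(img["tool_from_camera"]))
    return cv2.projectPoints(np.array(P,float).reshape(-1,3),cv2.Rodrigues(E[:3,:3])[0],E[:3,3],img["camera_matrix"],np.array(img["D"],float))[0][:,0]
E
python3 - <<'E'
from h import *
s=env.observe();print(s)
for c in ["scene","top"]:
    im=cams.get_image(c);cv2.imwrite(f"pics/{c}0.png",im["color"])
    for q,z in [("jar_red",0),("jar_yellow",0),("jar_green",0),("carousel",0),("seat",.025),("front",.025),("handle",.152)]:
        for r in cams.spot_point(c,q)[:2]: print(c,q,np.round(r["uv"],1),round(r["conf"],2),np.round(atz(im,r["uv"],z),4))
E
```

```text
{'clock': 0.0, 'joint_positions': array([-1.17450886e+00,  3.07574473e-01,  1.50768658e+00, -2.58015285e-05,
        1.32842121e+00, -7.35043152e-02]), 'dq': array([-8.89549173e-05,  2.87210213e-04,  1.27550330e-03, -2.43780881e-04,
       -1.61491198e-04, -1.03492981e-04]), 'effort': array([-2.93087389e-03, -4.57565260e+01, -2.51914662e+01, -4.17076162e-04,
        1.33061394e-02, -1.80496625e-05]), 'tool_pos': array([ 0.25999393, -0.51206152,  0.23037524]), 'eef_rot': array([-3.05331582e+00, -7.30710131e-01,  5.65900401e-04]), 'force': array([-0.00888668,  0.1141898 ,  0.34092611]), 'moment': array([ 0.03291971,  0.040296  , -0.05166095]), 'grasp_force': 0.0, 'gripper_width': 1.0011919480184148}
scene jar_red [378.9 243.1] 0.68 [0.4528 0.3187 0.    ]
scene jar_yellow [298.9 285.9] 0.66 [0.6162 0.2284 0.    ]
scene jar_green [314.1 213.6] 0.81 [0.4599 0.1774 0.    ]
scene carousel [148.7 165. ] 0.74 [ 0.5429 -0.1938  0.    ]
scene carousel [146.9 167.2] 0.59 [ 0.5499 -0.1931 -0.    ]
scene seat [175.4 130.2] 0.9 [ 0.4437 -0.1917  0.025 ]
scene front [116.7 183.7] 0.64 [ 0.6316 -0.2011  0.025 ]
scene handle [135.2 115.5] 0.74 [ 0.5414 -0.1938  0.152 ]
top jar_red [364.2 209. ] 0.74 [ 0.5409 -0.195   0.    ]
top jar_red [132.1 243.9] 0.67 [0.4496 0.3164 0.    ]
top jar_yellow [175.4 171. ] 0.7 [0.6134 0.2315 0.    ]
top jar_green [195.9 243.4] 0.89 [0.4551 0.1783 0.    ]
top carousel [361.9 207.8] 0.75 [ 0.5435 -0.1897  0.    ]
top seat [370.2 251.2] 0.84 [ 0.4467 -0.1984  0.025 ]
top seat [363.7 209.8] 0.72 [ 0.5363 -0.1852  0.025 ]
top front [366.7 164. ] 0.69 [ 0.6394 -0.1944  0.025 ]
top handle [391.6 200. ] 0.85 [ 0.5422 -0.1957  0.152 ]
```

View pics/scene0.png

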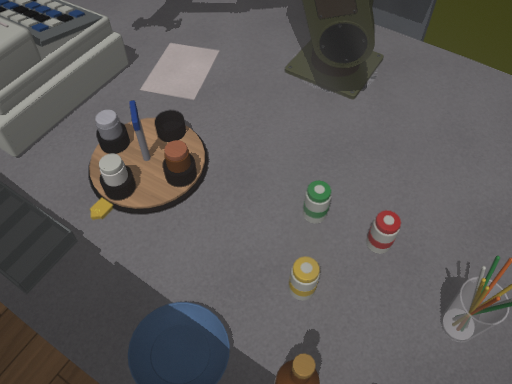

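View pics/top0.png

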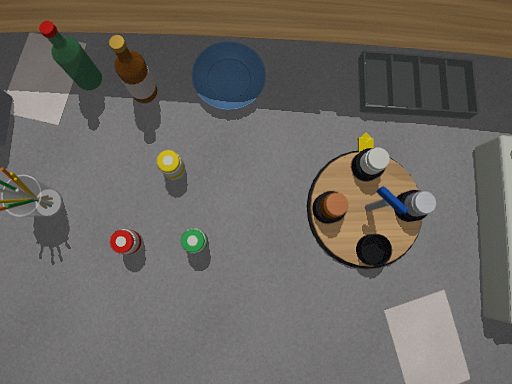

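The views agree. In the top picture the red jar is at (124,241), the carousel axis near (363,208), the empty holder at (374,250) and the pointer at (366,140). So the carousel needs about a half turn, and the handle bar lies at about 45° in the world frame.

```bash
cat >> h.py <<'E'
def plan(wps,pose=None):
    "wps: list of (xyz, yaw of tool x in deg, rows); prints rows, tool kept pointing down"
    s=env.observe(); T=T_wt(s); p=T[:3,3].copy(); M=T[:3,:3]; rows=[]
    for q,yaw,n in wps:
        q=np.array(q,float); c,d=np.cos(np.radians(yaw)),np.sin(np.radians(yaw))
        G=np.array([[c,d,0],[d,-c,0],[0,0,-1.]])
        w=R.from_matrix(M.T@G).as_rotvec()/n; p0=p.copy()
        for i in range(n):
            a=np.round(M.T@(p0+(q-p0)*(i+1)/n-p)/.04,2); b=np.round(np.degrees(w)/6,2)
            p=p+M@a*.04; M=M@R.from_rotvec(np.radians(b*6)).as_matrix()
            rows.append([a.tolist(),b.tolist()])
    for i in range(0,len(rows),8): print(str(rows[i:i+8]).replace(" ","").replace("-0.0,","0,").replace("-0.0]","0]"))
E
python3 - <<'E'
from h import *
plan([((.50,-.05,.26),10,14),((.45,.315,.22),0,10)])
E
```

```text
[[[0.76,-0.54,-0.05],[0.0,0.0,0.2]],[[0.74,-0.56,-0.05],[0.0,0.0,0.2]],[[0.73,-0.58,-0.05],[0.0,0.0,0.2]],[[0.72,-0.59,-0.05],[0.0,0.0,0.2]],[[0.71,-0.6,-0.06],[0.0,0.0,0.2]],[[0.7,-0.62,-0.05],[0.0,0.0,0.2]],[[0.68,-0.63,-0.05],[0.0,0.0,0.2]],[[0.67,-0.65,-0.05],[0.0,0.0,0.2]]]
[[[0.65,-0.66,-0.05],[0.0,0.0,0.2]],[[0.64,-0.68,-0.05],[0.0,0.0,0.2]],[[0.63,-0.68,-0.05],[0.0,0.0,0.2]],[[0.61,-0.71,-0.05],[0.0,0.0,0.2]],[[0.6,-0.71,-0.06],[0.0,0.0,0.2]],[[0.58,-0.73,-0.05],[0.0,0.0,0.2]],[[0.04,-0.92,0.1],[0.0,0,0.17]],[[0.02,-0.92,0.1],[0.0,0,0.17]]]
[[[0.0,-0.92,0.1],[0.0,0,0.17]],[[-0.01,-0.92,0.1],[0.0,0,0.17]],[[-0.03,-0.92,0.1],[0.0,0,0.17]],[[-0.04,-0.92,0.1],[0.0,0,0.17]],[[-0.07,-0.92,0.1],[0.0,0,0.17]],[[-0.07,-0.92,0.1],[0.0,0,0.17]],[[-0.1,-0.91,0.1],[0.0,0,0.17]],[[-0.11,-0.92,0.1],[0.0,0,0.17]]]
```

Emit:
carry_out(
  moves=[
    [[0.76, -0.54, -0.05], [0, 0, 0.2]],
    [[0.74, -0.56, -0.05], [0, 0, 0.2]],
    [[0.73, -0.58, -0.05], [0, 0, 0.2]],
    [[0.72, -0.59, -0.05], [0, 0, 0.2]],
    [[0.71, -0.6, -0.06], [0, 0, 0.2]],
    [[0.7, -0.62, -0.05], [0, 0, 0.2]],
    [[0.68, -0.63, -0.05], [0, 0, 0.2]],
    [[0.67, -0.65, -0.05], [0, 0, 0.2]],
  ],
  gripper=85,
  squeeze=25,
)

```text
clock: 1.47
tool_pos: [0.3979, -0.2467, 0.2481]
eef_rot: [3.106, 0.471, 0.001]
force: [0.7, 0.4, -0.9]
gripper_width: 0.996
grasp_force: 0.0
```

Emit:
carry_out(
  moves=[
    [[0.65, -0.66, -0.05], [0, 0, 0.2]],
    [[0.64, -0.68, -0.05], [0, 0, 0.2]],
    [[0.63, -0.68, -0.05], [0, 0, 0.2]],
    [[0.61, -0.71, -0.05], [0, 0, 0.2]],
    [[0.6, -0.71, -0.06], [0, 0, 0.2]],
    [[0.58, -0.73, -0.05], [0, 0, 0.2]],
    [[0.04, -0.92, 0.1], [0, 0, 0.17]],
    [[0.02, -0.92, 0.1], [0, 0, 0.17]],
  ],
)

```text
clock: 2.13
tool_pos: [0.4916, 0.0249, 0.2524]
eef_rot: [3.134, 0.22, 0.003]
force: [0.3, 0.5, -0.5]
gripper_width: 0.993
grasp_force: 0.0
```

Emit:
carry_out(
  moves=[
    [[0, -0.92, 0.1], [0, 0, 0.17]],
    [[-0.01, -0.92, 0.1], [0, 0, 0.17]],
    [[-0.03, -0.92, 0.1], [0, 0, 0.17]],
    [[-0.04, -0.92, 0.1], [0, 0, 0.17]],
    [[-0.07, -0.92, 0.1], [0, 0, 0.17]],
    [[-0.07, -0.92, 0.1], [0, 0, 0.17]],
    [[-0.1, -0.91, 0.1], [0, 0, 0.17]],
    [[-0.11, -0.92, 0.1], [0, 0, 0.17]],
  ],
)

```text
clock: 2.8
tool_pos: [0.4493, 0.3169, 0.2201]
eef_rot: [-3.142, 0.003, -0.001]
force: [0.5, 0.5, 0.2]
gripper_width: 0.996
grasp_force: 0.0
```

```bash
python3 - <<'E'
from h import *
s=env.observe();im=cams.get_image("wrist");cv2.imwrite("pics/w1.png",im["color"])
print(s["clock"],s["tool_pos"],s["joint_positions"]); print(np.round(im["tool_from_camera"],3))
for q in ["jar_red","jar_green"]:
    for r in cams.spot_point("wrist",q)[:2]: print(q,r["uv"],r["conf"],atz(im,r["uv"],0,s))
    for r in cams.outline_of("wrist",q)[:2]: print(r["bbox"],r["conf"])
    # project expected
print(proj(im,[[.451,.317,0],[.451,.317,.084]],s))
E
```

```text
2.8 [0.44928815 0.31692822 0.22010916] [ 5.37624096e-01  2.80651853e-01  1.57560885e+00 -1.69963576e-04
  1.28493991e+00  2.11063327e+00]
[[ 0.    -0.945 -0.327  0.084]
 [ 1.     0.     0.001  0.   ]
 [-0.001 -0.327  0.945 -0.143]
 [ 0.     0.     0.     1.   ]]
jar_red [259.6, 157.5] 0.76 [0.45385112 0.3140127  0.        ]
[228.7, 139.6, 60.3, 65.6] 0.57
[317.2, 0.6, 56.6, 21.6] 0.3
jar_green [380.7, 157.2] 0.91 [0.45387554 0.17606625 0.        ]
[359.6, 134.2, 83.4, 59.6] 0.75
[[256.98655201 159.95906571]
 [256.94923529 180.60995702]]
```

View pics/w1.png

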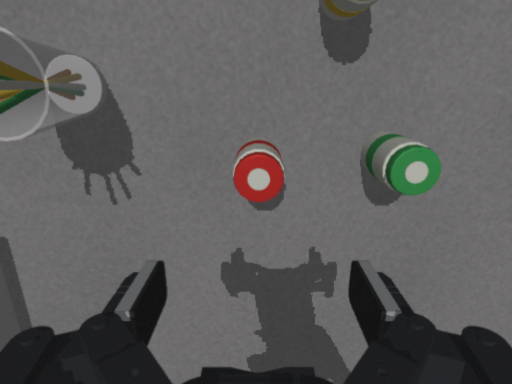

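The wrist view shows the red lid's dot at (259,179), which puts the jar at about (0.4525, 0.315). Green is well clear at (416,172). I'll descend and grip gently.

Emit:
carry_out(
  moves=[
    [[0.08, 0.05, 0.7], [0, 0, 0]],
    [[0, 0, 0.9], [0, 0, 0]],
    [[0, 0, 0.9], [0, 0, 0]],
    [[0, 0, 0.8], [0, 0, 0]],
    [[0, 0, 0.6], [0, 0, 0]],
    [[0, 0, 0.4], [0, 0, 0]],
    [[0, 0, 0.2], [0, 0, 0]],
    [[0, 0, 0], [0, 0, 0]],
  ],
)

```text
clock: 3.72
tool_pos: [0.4524, 0.3111, 0.0387]
eef_rot: [3.14, -0.005, -0.005]
force: [-0.6, -0.2, -0.5]
gripper_width: 0.996
grasp_force: 0.0
```

Emit:
carry_out(
  moves=[
    [[0, 0, 0], [0, 0, 0]],
    [[0, 0, 0], [0, 0, 0]],
    [[0, 0, 0], [0, 0, 0]],
    [[0, 0, 0], [0, 0, 0]],
    [[0, 0, 0], [0, 0, 0]],
    [[0, 0, 0], [0, 0, 0]],
    [[0, 0, 0], [0, 0, 0]],
    [[0, 0, 0], [0, 0, 0]],
  ],
  gripper=40,
  squeeze=25,
)

```text
clock: 4.38
tool_pos: [0.4544, 0.3139, 0.0418]
eef_rot: [-3.14, 0.002, -0.005]
force: [-0.1, 0.2, 6.3]
gripper_width: 0.578
grasp_force: 26.4
```

```bash
python3 - <<'E'
from h import *
plan([((.453,.315,.13),0,4),((.45,.28,.22),0,4),((.42,-.14,.22),0,16)])
E
```

```text
[[[-0.01,-0.01,-0.55],[0,-0.01,0]],[[0,-0.01,-0.55],[0,-0.01,0]],[[-0.01,0,-0.55],[0,-0.01,0]],[[-0.01,-0.01,-0.55],[0,-0.01,0]],[[-0.02,0.22,-0.56],[0,0.0,0]],[[-0.02,0.21,-0.57],[0,0.0,0]],[[-0.02,0.22,-0.56],[0,0.0,0]],[[-0.02,0.22,-0.57],[0,0.0,0]]]
[[[-0.05,0.66,0],[0,0.0,0]],[[-0.04,0.65,0],[0,0.0,0]],[[-0.05,0.66,0],[0,0.0,0]],[[-0.04,0.66,0],[0,0.0,0]],[[-0.05,0.65,0],[0,0.0,0]],[[-0.05,0.66,0],[0,0.0,0]],[[-0.04,0.65,-0.01],[0,0.0,0]],[[-0.05,0.66,0.0],[0,0.0,0]]]
[[[-0.04,0.66,0.0],[0,0.0,0]],[[-0.05,0.65,0.0],[0,0.0,0]],[[-0.05,0.66,0.0],[0,0.0,0]],[[-0.04,0.66,0.0],[0,0.0,0]],[[-0.05,0.65,0.0],[0,0.0,0]],[[-0.04,0.66,0],[0,0.0,0]],[[-0.05,0.65,0],[0,0.0,0]],[[-0.05,0.66,0],[0,0.0,0]]]
```

Emit:
carry_out(
  moves=[
    [[0, 0, -0.2], [0, 0, 0]],
    [[0, 0, -0.5], [0, 0, 0]],
    [[0, 0, -0.6], [0, 0, 0]],
    [[0, 0, -0.6], [0, 0, 0]],
    [[-0.02, 0.1, -0.7], [0, 0, 0]],
    [[-0.02, 0.2, -0.7], [0, 0, 0]],
    [[-0.02, 0.3, -0.7], [0, 0, 0]],
    [[-0.02, 0.4, -0.5], [0, 0, 0]],
  ],
)

```text
clock: 5.05
tool_pos: [0.45, 0.2738, 0.2231]
eef_rot: [-3.14, -0.0, -0.004]
force: [1.0, 0.6, -1.3]
gripper_width: 0.573
grasp_force: 26.4
```

Emit:
carry_out(
  moves=[
    [[-0.05, 0.5, 0], [0, 0, 0]],
    [[-0.05, 0.6, 0], [0, 0, 0]],
    [[-0.05, 0.66, 0], [0, 0, 0]],
    [[-0.05, 0.66, 0], [0, 0, 0]],
    [[-0.05, 0.66, 0], [0, 0, 0]],
    [[-0.05, 0.66, 0], [0, 0, 0]],
    [[-0.05, 0.66, 0], [0, 0, 0]],
    [[-0.05, 0.66, 0], [0, 0, 0]],
  ],
)

```text
clock: 5.72
tool_pos: [0.4325, 0.0697, 0.2205]
eef_rot: [3.142, -0.001, -0.0]
force: [-0.4, 0.1, -2.0]
gripper_width: 0.577
grasp_force: 26.4
```

Emit:
carry_out(
  moves=[
    [[-0.05, 0.66, 0], [0, 0, 0]],
    [[-0.05, 0.66, 0], [0, 0, 0]],
    [[-0.05, 0.66, 0], [0, 0, 0]],
    [[-0.05, 0.66, 0], [0, 0, 0]],
    [[-0.05, 0.66, 0], [0, 0, 0]],
    [[-0.05, 0.6, 0], [0, 0, 0]],
    [[0, 0.4, 0], [0, 0, 0]],
    [[0, 0.2, 0], [0, 0, 0]],
  ],
)

```text
clock: 6.38
tool_pos: [0.4207, -0.1109, 0.2205]
eef_rot: [3.141, -0.005, 0.0]
force: [0.2, -0.8, -1.7]
gripper_width: 0.573
grasp_force: 26.5
```

```bash
python3 - <<'E'
from h import *
s=env.observe();im=cams.get_image("wrist");cv2.imwrite("pics/w2.png",im["color"])
print(s["clock"],s["tool_pos"],s["eef_rot"],s["joint_positions"],s["grasp_force"])
for q,z in [("seat",.025),("front",.025),("handle",.152),("carousel",0)]:
    for r in cams.spot_point("wrist",q)[:2]: print(q,np.round(r["uv"],1),r["conf"],np.round(atz(im,r["uv"],z,s),4))
im=cams.get_image("top")
for q,z in [("seat",.025),("front",.025),("handle",.152),("carousel",0)]:
    for r in cams.spot_point("top",q)[:2]: print(q,np.round(r["uv"],1),r["conf"],np.round(atz(im,r["uv"],z),4))
E
```

```text
6.3833 [ 0.42071667 -0.11089294  0.22050595] [ 3.14081223e+00 -5.13357993e-03  1.41046985e-04] [-3.54266645e-01  1.19303764e-01  1.79295019e+00 -7.40269876e-04
  1.22898642e+00  1.22004664e+00] 26.454653441905975
seat [343.  136.9] 0.96 [ 0.452  -0.2006  0.025 ]
front [338.   46.1] 0.33 [ 0.5381 -0.1886  0.025 ]
handle [403.7  13.9] 0.58 [ 0.5421 -0.1961  0.152 ]
carousel [341.2  43.6] 0.6 [ 0.5429 -0.1973  0.    ]
carousel [340.4 136.9] 0.32 [ 0.4482 -0.2043  0.    ]
seat [370.9 250.9] 0.74 [ 0.4474 -0.2     0.025 ]
front [370.9 167.1] 0.72 [ 0.6327 -0.2039  0.025 ]
handle [395.4 200.8] 0.57 [ 0.5409 -0.2031  0.152 ]
carousel [360.9 204.4] 0.72 [ 0.5512 -0.1875  0.    ]
```

View pics/w2.png

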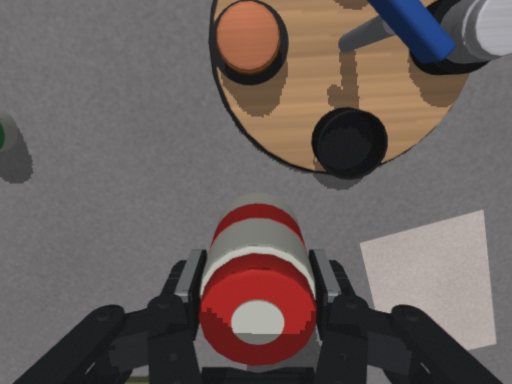

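The wrist view shows the empty cup's rim centred near (350,140), the handle bar at (415,25), and the held jar's lid dot at (258,321). I'll fit the cup silhouette to get the seat precisely.

```bash
cat >> h.py <<'E'
from scipy.optimize import minimize
a_=np.linspace(0,2*np.pi,60)
def cupfit(im,x0,s=None):
    g=(im["color"].max(2)<45).astype(np.uint8)
    def sil(x):
        P=[[x[0]+.0335*np.cos(t),x[1]+.0335*np.sin(t),z] for z in(.022,.059) for t in a_]
        h=cv2.convexHull(proj(im,P,s).astype(np.float32))
        S=16;m=np.zeros(g.shape,np.uint8);cv2.fillConvexPoly(m,np.round(h*S).astype(np.int32),1,shift=4);return m
    def cost(x):
        m=sil(x);roi=cv2.dilate(m,np.ones((9,9)));return -((m&g).sum()/((m|(g&roi)).sum()))
    r=minimize(cost,x0,method="Nelder-Mead",options=dict(initial_simplex=[x0,np.add(x0,[.008,0]),np.add(x0,[0,.008])]))
    return r.x,-r.fun
E
python3 - <<'E'
from h import *
s=env.observe();im=cams.get_image("wrist")
print("wrist",cupfit(im,[.449,-.2],s))
print("jar lid",atz(im,(258,321),s["tool_pos"][2]-.041+.084,s),s["tool_pos"])
print(atz(im,(350,140),.059,s))
for c in("top","scene"): print(c,cupfit(cams.get_image(c),[.447,-.199]))
E
```

```text
wrist (array([ 0.44821677, -0.20057045]), np.float64(0.9234491860976682))
jar lid [ 0.42013575 -0.10883503  0.2631013 ] [ 0.42125056 -0.10841751  0.2201013 ]
[ 0.45520955 -0.19559271  0.059     ]
top (array([ 0.44795284, -0.20047909]), np.float64(0.6624895572263994))
scene (array([ 0.44684637, -0.20053113]), np.float64(0.8537142857142858))
```

Emit:
carry_out(
  moves=[
    [[0.12, 0.4, 0], [0, 0, 0]],
    [[0.17, 0.6, 0], [0, 0, 0]],
    [[0.2, 0.6, 0.2], [0, 0, 0]],
    [[0.2, 0.5, 0.5], [0, 0, 0]],
    [[0, 0.19, 0.7], [0, 0, 0]],
    [[0, 0, 0.6], [0, 0, 0]],
    [[0, 0, 0.3], [0, 0, 0]],
    [[0, 0, 0.2], [0, 0, 0]],
  ],
)

```text
clock: 7.7
tool_pos: [0.4475, -0.2004, 0.1181]
eef_rot: [-3.14, 0.003, 0.005]
force: [-0.2, -0.3, -0.6]
gripper_width: 0.575
grasp_force: 26.5
```

```bash
python3 - <<'E'
from h import *
for i in range(3):
    im=cams.get_image("wrist");s=env.observe();print(s["clock"],s["tool_pos"],s["eef_rot"],s["force"])
a=cams.get_image("top")["color"];b=cams.get_image("scene")["color"]
cv2.imwrite("pics/p3.png",np.hstack([cv2.resize(a[170:290,300:440],None,fx=2.8,fy=2.8),cv2.resize(b[70:220,80:220],None,fx=2.8,fy=2.24)]))
E
```

```text
7.75 [ 0.44733391 -0.20015965  0.117561  ] [-3.13935060e+00  2.66496364e-03  6.15803122e-03] [-0.53482767 -0.71255519 -1.7850914 ]
7.8 [ 0.44790734 -0.20036152  0.11884968] [-3.14010691e+00  2.30547146e-03  4.12158467e-03] [ 0.64944491  0.69076084 -1.09684708]
7.85 [ 0.44872049 -0.20067498  0.11991039] [-3.14112759e+00  2.03800227e-03  1.11280120e-03] [-0.55805378 -0.46960971 -1.32056468]
```

View pics/p3.png

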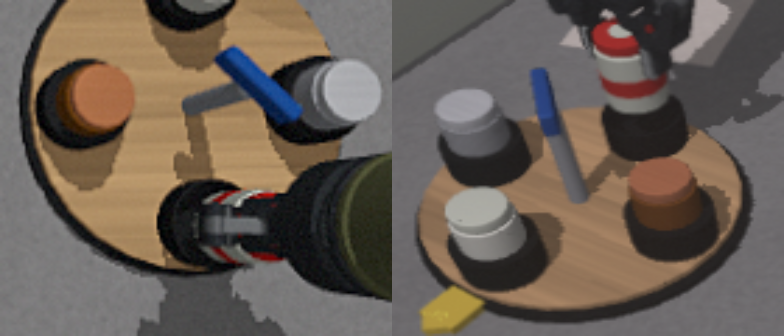

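In both crops the jar hangs right over the empty cup, so I'll lower it slowly.

Emit:
carry_out(
  moves=[
    [[0.02, 0, 0.2], [0, 0, 0]],
    [[0, 0, 0.2], [0, 0, 0]],
    [[0, 0, 0.2], [0, 0, 0]],
    [[0, 0, 0.2], [0, 0, 0]],
    [[0, 0, 0.15], [0, 0, 0]],
    [[0, 0, 0.15], [0, 0, 0]],
    [[0, 0, 0.1], [0, 0, 0]],
    [[0, 0, 0.0], [0, 0, 0]],
  ],
)

```text
clock: 8.62
tool_pos: [0.4488, -0.2005, 0.071]
eef_rot: [-3.141, 0.002, 0.003]
force: [-0.0, -0.7, -1.5]
gripper_width: 0.576
grasp_force: 26.5
```

Emit:
carry_out(
  moves=[
    [[0, 0, 0.05], [0, 0, 0]],
    [[0, 0, 0], [0, 0, 0]],
    [[0, 0, 0.02], [0, 0, 0]],
    [[0, 0, 0], [0, 0, 0]],
  ],
)

```text
clock: 8.95
tool_pos: [0.4497, -0.2009, 0.0695]
eef_rot: [3.141, -0.002, 0.001]
force: [0.4, 0.2, -1.8]
gripper_width: 0.577
grasp_force: 26.5
```

Emit:
carry_out(
  moves=[
    [[0, 0, 0.04], [0, 0, 0]],
    [[0, 0, 0], [0, 0, 0]],
    [[0, 0, 0.03], [0, 0, 0]],
    [[0, 0, 0], [0, 0, 0]],
  ],
)

```text
clock: 9.28
tool_pos: [0.4496, -0.2009, 0.0669]
eef_rot: [3.141, -0.002, 0.001]
force: [-1.0, 0.1, 2.5]
gripper_width: 0.574
grasp_force: 26.8
```

Emit:
carry_out(
  moves=[
    [[0, 0, 0.02], [0, 0, 0]],
    [[0, 0, 0], [0, 0, 0]],
    [[0, 0, 0.02], [0, 0, 0]],
    [[0, 0, 0], [0, 0, 0]],
  ],
)

```text
clock: 9.62
tool_pos: [0.4497, -0.2011, 0.0668]
eef_rot: [3.141, -0.002, 0.002]
force: [-4.8, 1.3, 16.4]
gripper_width: 0.573
grasp_force: 28.2
```

The jar is on the cup floor: contact force rises at z ≈ 0.067. I'll ease the push off, then release.

Emit:
carry_out(
  moves=[
    [[0, 0, -0.03], [0, 0, 0]],
    [[0, 0, 0], [0, 0, 0]],
  ],
)

```text
clock: 9.78
tool_pos: [0.4499, -0.2011, 0.0668]
eef_rot: [3.141, -0.002, 0.002]
force: [-1.2, -0.4, 9.4]
gripper_width: 0.575
grasp_force: 27.4
```

Emit:
carry_out(
  moves=[
    [[0, 0, 0], [0, 0, 0]],
    [[0, 0, 0], [0, 0, 0]],
    [[0, 0, 0], [0, 0, 0]],
    [[0, 0, 0], [0, 0, 0]],
    [[0, 0, 0], [0, 0, 0]],
    [[0, 0, 0], [0, 0, 0]],
    [[0, 0, 0], [0, 0, 0]],
    [[0, 0, 0], [0, 0, 0]],
  ],
  gripper=85,
)

```text
clock: 10.45
tool_pos: [0.4495, -0.2008, 0.066]
eef_rot: [-3.142, 0.002, 0.0]
force: [0.3, -0.3, 0.4]
gripper_width: 1.0
grasp_force: 0.0
```

Emit:
carry_out(
  moves=[
    [[0, 0, -0.2], [0, 0, 0]],
    [[0, 0, -0.4], [0, 0, 0]],
    [[0, 0, -0.6], [0, 0, 0]],
    [[0, 0, -0.8], [0, 0, 0]],
    [[0, 0, -0.8], [0, 0, 0]],
    [[0, 0, -0.8], [0, 0, 0]],
    [[0, 0, -0.7], [0, 0, 0]],
    [[0, 0, -0.3], [0, 0, 0]],
  ],
)

```text
clock: 11.12
tool_pos: [0.4512, -0.2017, 0.2551]
eef_rot: [3.138, -0.002, 0.011]
force: [0.7, -0.1, 0.0]
gripper_width: 0.995
grasp_force: 0.0
```

```bash
python3 - <<'E'
from h import *
s=env.observe();im=cams.get_image("wrist");print(s["clock"],s["tool_pos"],s["joint_positions"]);cv2.imwrite("pics/w4.png",im["color"])
for q,z in [("jar_red",.025),("handle",.152),("carousel",0),("front",.025)]:
    for r in cams.spot_point("wrist",q)[:2]: print(q,np.round(r["uv"],1),r["conf"],np.round(atz(im,r["uv"],z,s),4))
for q in ["handle"]:
    for r in cams.outline_of("wrist",q)[:1]:
        m=r["region"].astype(np.uint8);print(r["bbox"],r["conf"])
# bar: blue mask pca
c=im["color"].astype(int);m=((c[:,:,0]>c[:,:,2]+50)&(c[:,:,0]>c[:,:,1]+40)).astype(np.uint8)
print(m.sum(),cv2.minAreaRect(np.argwhere(m)[:,::-1].astype(np.float32)))
E
```

```text
11.1167 [ 0.45123736 -0.20173465  0.2551331 ] [-5.05918154e-01  1.70663677e-01  1.63456549e+00  3.09778977e-05
  1.32872295e+00  1.06625709e+00]
jar_red [257.6 161. ] 0.94 [ 0.4509 -0.2032  0.025 ]
handle [248.9  77.2] 0.81 [ 0.5401 -0.1964  0.152 ]
carousel [250.7  80.7] 0.62 [ 0.5402 -0.1954  0.    ]
front [247.6  74.2] 0.46 [ 0.5464 -0.1925  0.025 ]
[115.5, 0.0, 268.2, 191.7] 0.77
1511 ((247.276611328125, 73.76708221435547), (94.83695983886719, 16.3477783203125), 43.99491500854492)
```

View pics/w4.png

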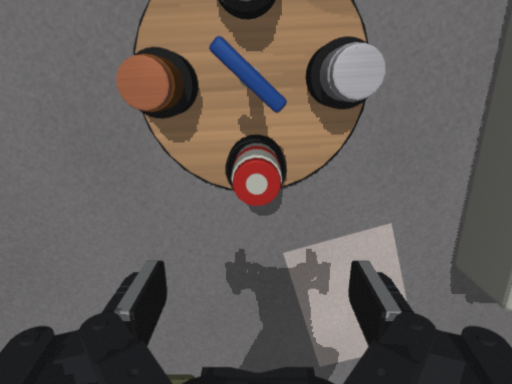

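The jar stands in the cup with its lid at (256,183). The bar runs from (215,43) to (280,105). Now I need the exact axis, the bar angle and the pointer direction.

```bash
python3 - <<'E'
from h import *
s=env.observe();im=cams.get_image("wrist");s=env.observe()
c=im["color"].astype(int);m=((c[:,:,0]>c[:,:,2]+50)&(c[:,:,0]>c[:,:,1]+40)).astype(np.uint8)
(cx,cy),(w,h),a=cv2.minAreaRect(np.argwhere(m)[:,::-1].astype(np.float32))
d=np.array([np.cos(np.radians(a)),np.sin(np.radians(a))])*max(w,h)/2*(.9)
if w<h: d=np.array([-d[1],d[0]])
p,q=[atz(im,(cx+k*d[0],cy+k*d[1]),.165,s) for k in(1,-1)]
print("bar centre",(p+q)/2,"len",np.linalg.norm(p-q)/.9,"ang",np.degrees(np.arctan2(*(p-q)[1::-1])),m.sum())
ax=np.array([.5415,-.1965])
for n in("top","scene"):
    im=cams.get_image(n);c=im["color"].astype(int)
    y=((c[:,:,2]>c[:,:,0]+80)&(c[:,:,1]>c[:,:,0]+60)).astype(np.uint8)
    N,L,st,ce=cv2.connectedComponentsWithStats(y)
    for i in range(1,N):
        w=atz(im,ce[i],.01)
        if st[i,4]>40: print(n,st[i],np.round(w,4),np.hypot(*(w[:2]-ax)),"ang",np.degrees(np.arctan2(w[1]-ax[1],w[0]-ax[0])))
    # base/platter: non-grey: report handle blue
    b=((c[:,:,0]>c[:,:,2]+50)&(c[:,:,0]>c[:,:,1]+40)).astype(np.uint8)
E
```

```text
bar centre [ 0.54141095 -0.1961284   0.165     ] len 0.06193405469676434 ang -132.5003102009574 1645
top [109  35  15  14 160] [0.9192 0.3908 0.01  ] 0.6982791681316776 ang 57.25353715248339
top [359 133  15  19 192] [ 0.6947 -0.1975  0.01  ] 0.15322087212312138 ang -0.3602749571129582
top [157 150  23  22 304] [0.6342 0.2481 0.01  ] 0.45418174300833813 ang 78.2286528554735
top [ 10 172  24  24  79] [0.5737 0.5764 0.01  ] 0.7735857087718108 ang 87.61135897407594
top [  0 199  28   4  62] [0.5347 0.5884 0.01  ] 0.7848976415945617 ang 90.49443350965522
scene [ 90 198  22  20 264] [ 0.6911 -0.1985  0.01  ] 0.14957303019175566 ang -0.7823685625811794
scene [293 257  26  24 339] [0.5844 0.2235 0.01  ] 0.42220699934604655 ang 84.16399196337011
```

```bash
python3 - <<'E'
from h import *
plan([((.5414,-.1963,.215),47.5,9),((.5414,-.1963,.133),47.5,6)]);print(env.observe()["tool_pos"])
E
```

```text
[[[0.26,-0.01,0.09],[0,0.0,-0.88]],[[0.26,0.01,0.1],[0,0.0,-0.88]],[[0.25,0.04,0.09],[0,0.0,-0.88]],[[0.25,0.05,0.09],[0,0.0,-0.88]],[[0.25,0.09,0.09],[0,0.0,-0.88]],[[0.23,0.1,0.1],[0,0.0,-0.88]],[[0.23,0.13,0.09],[0,0.0,-0.88]],[[0.21,0.14,0.09],[0,0.0,-0.88]]]
[[[0.2,0.17,0.1],[0,0.0,-0.88]],[[0.0,0.0,0.34],[0,0.0,0]],[[0.0,0.0,0.34],[0,0.0,0]],[[0.0,0.0,0.34],[0,0.0,0]],[[0.0,0.0,0.34],[0,0.0,0]],[[0.0,0.0,0.34],[0,0.0,0]],[[0.0,0.0,0.35],[0,0.0,0]]]
[ 0.44872452 -0.20040758  0.24867201]
```

Emit:
carry_out(
  moves=[
    [[0.26, 0, 0.09], [0, 0, -0.88]],
    [[0.26, 0.01, 0.1], [0, 0, -0.88]],
    [[0.25, 0.04, 0.09], [0, 0, -0.88]],
    [[0.25, 0.05, 0.09], [0, 0, -0.88]],
    [[0.25, 0.09, 0.09], [0, 0, -0.88]],
    [[0.23, 0.1, 0.1], [0, 0, -0.88]],
    [[0.23, 0.13, 0.09], [0, 0, -0.88]],
    [[0.21, 0.14, 0.09], [0, 0, -0.88]],
  ],
)

```text
clock: 12.23
tool_pos: [0.532, -0.1974, 0.2191]
eef_rot: [-2.927, -1.136, 0.002]
force: [0.2, 0.1, -0.0]
gripper_width: 0.995
grasp_force: 0.0
```

Emit:
carry_out(
  moves=[
    [[0.2, 0.17, 0.1], [0, 0, -0.88]],
    [[0, 0, 0], [0, 0, 0]],
    [[0, 0, 0], [0, 0, 0]],
    [[0, 0, 0], [0, 0, 0]],
  ],
)

```text
clock: 12.57
tool_pos: [0.5416, -0.1971, 0.2159]
eef_rot: [-2.876, -1.26, 0.002]
force: [-1.3, -0.6, 0.5]
gripper_width: 0.99
grasp_force: 0.0
```

```bash
python3 - <<'E'
from h import *
cams.get_image("top")
s=env.observe();print(s["clock"],s["tool_pos"],s["joint_positions"]);M=T_wt(s)[:3,:3];print("yaw",np.degrees(np.arctan2(M[1,0],M[0,0])),M[:,2])
plan([((.5414,-.1963,.133),47.5,7)])
E
```

```text
12.6167 [ 0.54162031 -0.19716819  0.21621743] [-4.22295932e-01  3.21075766e-01  1.52477750e+00 -1.70190922e-04
  1.29697499e+00  3.22517046e-01]
yaw 47.32802003692954 [-1.19420807e-03  3.56961631e-04 -9.99999223e-01]
[[[0.0,0,0.3],[0,0.0,0]],[[0.0,0,0.29],[0,0.0,0]],[[0.01,-0.01,0.3],[0,0.0,0]],[[0,0.0,0.3],[0,0.0,0]],[[0,0,0.3],[0,0.0,0]],[[0.0,0,0.29],[0,0.0,0]],[[0.0,-0.01,0.3],[0,0.0,0]]]
```

Emit:
carry_out(
  moves=[
    [[0, 0, 0.4], [0, 0, 0]],
    [[0, 0, 0.5], [0, 0, 0]],
    [[0, 0, 0.5], [0, 0, 0]],
    [[0, 0, 0.38], [0, 0, 0]],
    [[0, 0, 0.2], [0, 0, 0]],
    [[0, 0, 0.1], [0, 0, 0]],
    [[0, 0, 0], [0, 0, 0]],
    [[0, 0, 0], [0, 0, 0]],
  ],
)

```text
clock: 13.28
tool_pos: [0.5428, -0.1975, 0.1341]
eef_rot: [2.876, 1.263, 0.001]
force: [0.1, 0.3, -0.2]
gripper_width: 0.998
grasp_force: 0.0
```

Emit:
carry_out(
  moves=[
    [[0, 0, 0], [0, 0, 0]],
    [[0, 0, 0], [0, 0, 0]],
    [[0, 0, 0], [0, 0, 0]],
    [[0, 0, 0], [0, 0, 0]],
    [[0, 0, 0], [0, 0, 0]],
    [[0, 0, 0], [0, 0, 0]],
    [[0, 0, 0], [0, 0, 0]],
    [[0, 0, 0], [0, 0, 0]],
  ],
  gripper=8,
  squeeze=60,
)

```text
clock: 13.95
tool_pos: [0.5416, -0.1965, 0.1338]
eef_rot: [-2.875, -1.263, 0.001]
force: [-2.3, 2.6, 4.6]
gripper_width: 0.138
grasp_force: 58.6
```

Emit:
carry_out(
  moves=[
    [[0, 0, 0], [0, 0, 0]],
    [[0, 0, 0], [0, 0, 0]],
    [[0, 0, 0], [0, 0, 0]],
    [[0, 0, 0], [0, 0, 0]],
  ],
)

```text
clock: 14.28
tool_pos: [0.5416, -0.1965, 0.1338]
eef_rot: [-2.875, -1.263, 0.001]
force: [-2.2, 1.8, 5.9]
gripper_width: 0.129
grasp_force: 58.6
```

Emit:
carry_out(
  moves=[
    [[0, 0, 0], [0, 0, -0.1]],
    [[0, 0, 0], [0, 0, -0.2]],
    [[0, 0, 0], [0, 0, -0.3]],
    [[0, 0, 0], [0, 0, -0.4]],
    [[0, 0, 0], [0, 0, -0.5]],
    [[0, 0, 0], [0, 0, -0.5]],
    [[0, 0, 0], [0, 0, -0.5]],
    [[0, 0, 0], [0, 0, -0.5]],
  ],
)

```text
clock: 14.95
tool_pos: [0.5417, -0.1966, 0.1337]
eef_rot: [-2.64, -1.7, 0.0]
force: [-2.2, 1.9, 5.1]
gripper_width: 0.138
grasp_force: 58.6
```

Emit:
carry_out(
  moves=[
    [[0, 0, 0], [0, 0, -0.5]],
    [[0, 0, 0], [0, 0, -0.5]],
    [[0, 0, 0], [0, 0, -0.5]],
    [[0, 0, 0], [0, 0, -0.5]],
    [[0, 0, 0], [0, 0, -0.5]],
    [[0, 0, 0], [0, 0, -0.5]],
    [[0, 0, 0], [0, 0, -0.5]],
    [[0, 0, 0], [0, 0, -0.5]],
  ],
)

```text
clock: 15.62
tool_pos: [0.5419, -0.1966, 0.1338]
eef_rot: [-2.229, -2.212, -0.0]
force: [-1.0, 1.8, 5.3]
gripper_width: 0.138
grasp_force: 58.6
```

Emit:
carry_out(
  moves=[
    [[0, 0, 0], [0, 0, -0.5]],
    [[0, 0, 0], [0, 0, -0.5]],
    [[0, 0, 0], [0, 0, -0.5]],
    [[0, 0, 0], [0, 0, -0.5]],
    [[0, 0, 0], [0, 0, -0.5]],
    [[0, 0, 0], [0, 0, -0.5]],
    [[0, 0, 0], [0, 0, -0.5]],
    [[0, 0, 0], [0, 0, -0.5]],
  ],
)

```text
clock: 16.28
tool_pos: [0.542, -0.1966, 0.1338]
eef_rot: [-1.72, -2.628, -0.001]
force: [-1.3, 2.1, 4.4]
gripper_width: 0.136
grasp_force: 58.6
```

Emit:
carry_out(
  moves=[
    [[0, 0, 0], [0, 0, -0.5]],
    [[0, 0, 0], [0, 0, -0.5]],
    [[0, 0, 0], [0, 0, -0.5]],
    [[0, 0, 0], [0, 0, -0.5]],
    [[0, 0, 0], [0, 0, -0.5]],
    [[0, 0, 0], [0, 0, -0.5]],
    [[0, 0, 0], [0, 0, -0.5]],
    [[0, 0, 0], [0, 0, -0.5]],
  ],
)

```text
clock: 16.95
tool_pos: [0.5422, -0.1965, 0.1338]
eef_rot: [-1.137, -2.928, -0.002]
force: [-1.4, 2.1, 3.2]
gripper_width: 0.136
grasp_force: 58.6
```

Emit:
carry_out(
  moves=[
    [[0, 0, 0], [0, 0, -0.5]],
    [[0, 0, 0], [0, 0, -0.5]],
    [[0, 0, 0], [0, 0, -0.5]],
    [[0, 0, 0], [0, 0, -0.5]],
    [[0, 0, 0], [0, 0, -0.4]],
    [[0, 0, 0], [0, 0, -0.3]],
    [[0, 0, 0], [0, 0, -0.2]],
    [[0, 0, 0], [0, 0, -0.1]],
  ],
)

```text
clock: 17.62
tool_pos: [0.5422, -0.1964, 0.1338]
eef_rot: [-0.667, -3.07, -0.002]
force: [-1.3, 3.9, 4.7]
gripper_width: 0.133
grasp_force: 58.8
```

```bash
python3 - <<'E'
from h import *
a=cams.get_image("top")["color"];b=cams.get_image("scene")["color"]
cv2.imwrite("pics/p5.png",np.hstack([cv2.resize(a[120:290,290:440],None,fx=2.6,fy=2.3),cv2.resize(b[70:230,70:220],None,fx=2.6,fy=2.444)[:391]]))
s=env.observe();print(s["clock"],s["tool_pos"],s["joint_positions"],s["force"],s["moment"]);M=T_wt(s)[:3,:3];print("yaw",np.degrees(np.arctan2(M[1,0],M[0,0])),M[:,2])
E
```

```text
17.7167 [ 0.54222943 -0.19642664  0.13376939] [-4.21506742e-01  3.98381687e-01  1.63335637e+00  1.23694268e-03
  1.11041981e+00 -1.56435203e+00] [-1.21188855  4.07306292  5.54683872] [0.59031429 0.28076466 0.03382801]
yaw 155.44872463456412 [-6.20787300e-05  1.24229040e-03 -9.99999226e-01]
```

View pics/p5.png

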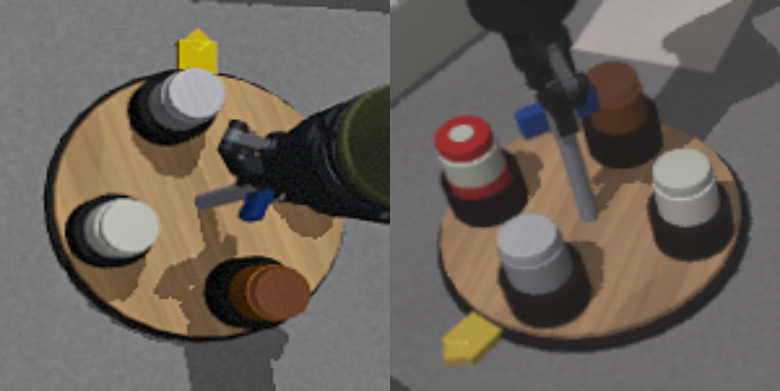

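The turn works: jar and platter have turned about 108° and the jar still stands. The wrist range now calls for a regrasp, so I'll open, lift, swing the tool back half a turn and re-grip.

Emit:
carry_out(
  moves=[
    [[0, 0, 0], [0, 0, 0]],
    [[0, 0, 0], [0, 0, 0]],
    [[0, 0, 0], [0, 0, 0]],
    [[0, 0, 0], [0, 0, 0]],
    [[0, 0, 0], [0, 0, 0]],
    [[0, 0, 0], [0, 0, 0]],
    [[0, 0, 0], [0, 0, 0]],
    [[0, 0, 0], [0, 0, 0]],
  ],
  gripper=85,
)

```text
clock: 18.38
tool_pos: [0.5424, -0.1974, 0.1333]
eef_rot: [-0.668, -3.07, 0.0]
force: [0.6, 0.5, 0.6]
gripper_width: 0.996
grasp_force: 0.0
```

Emit:
carry_out(
  moves=[
    [[0, 0, -0.3], [0, 0, 0]],
    [[0, 0, -0.6], [0, 0, 0]],
    [[0, 0, -0.8], [0, 0, 0]],
    [[0, 0, -0.5], [0, 0, 0.5]],
    [[0, 0, -0.3], [0, 0, 1]],
    [[0, 0, 0], [0, 0, 1]],
    [[0, 0, 0], [0, 0, 1]],
    [[0, 0, 0], [0, 0, 1]],
  ],
)

```text
clock: 19.05
tool_pos: [0.5425, -0.1973, 0.2339]
eef_rot: [1.373, 2.824, 0.0]
force: [1.0, -1.2, -0.4]
gripper_width: 0.996
grasp_force: 0.0
```

Emit:
carry_out(
  moves=[
    [[0, 0, 0], [0, 0, 1]],
    [[0, 0, 0], [0, 0, 1]],
    [[0, 0, 0], [0, 0, 1]],
    [[0, 0, 0], [0, 0, 1]],
    [[0, 0, 0], [0, 0, 1]],
    [[0, 0, 0], [0, 0, 1]],
    [[0, 0, 0], [0, 0, 1]],
    [[0, 0, 0], [0, 0, 1]],
  ],
)

```text
clock: 19.72
tool_pos: [0.5423, -0.1972, 0.2333]
eef_rot: [-2.404, -2.022, 0.0]
force: [1.0, -0.2, 0.8]
gripper_width: 0.994
grasp_force: 0.0
```

Emit:
carry_out(
  moves=[
    [[0, 0, 0], [0, 0, 1]],
    [[0, 0, 0], [0, 0, 1]],
    [[0, 0, 0], [0, 0, 1]],
    [[0, 0, 0], [0, 0, 1]],
    [[0, 0, 0], [0, 0, 1]],
    [[0, 0, 0], [0, 0, 1]],
    [[0, 0, 0], [0, 0, 1]],
    [[0, 0, 0], [0, 0, 1]],
  ],
)

```text
clock: 20.38
tool_pos: [0.5423, -0.1973, 0.2333]
eef_rot: [-3.019, -0.87, 0.0]
force: [1.0, 0.4, 0.4]
gripper_width: 0.995
grasp_force: 0.0
```

Emit:
carry_out(
  moves=[
    [[0, 0, 0], [0, 0, 1]],
    [[0, 0, 0], [0, 0, 1]],
    [[0, 0, 0], [0, 0, 1]],
    [[0, 0, 0], [0, 0, 1]],
    [[0, 0, 0], [0, 0, 1]],
    [[0, 0, 0], [0, 0, 1]],
    [[0, 0, 0], [0, 0, 1]],
    [[0, 0, 0], [0, 0, 1]],
  ],
)

```text
clock: 21.05
tool_pos: [0.5423, -0.1972, 0.2333]
eef_rot: [3.112, -0.433, -0.0]
force: [-0.6, -0.6, -0.5]
gripper_width: 0.994
grasp_force: 0.0
```

```bash
python3 - <<'E'
from h import *
cams.get_image("top");s=env.observe();im=cams.get_image("wrist");cv2.imwrite("pics/w6.png",im["color"])
print(s["clock"],s["tool_pos"],s["joint_positions"][5]);M=T_wt(s)[:3,:3];print("yaw",np.degrees(np.arctan2(M[1,0],M[0,0])),M[:,2])
E
```

```text
21.1 [ 0.5423126  -0.19723894  0.23327183] 1.4301183529211803
yaw -16.119234465628296 [-5.87215359e-05  1.51674391e-05 -9.99999998e-01]
```

View pics/w6.png

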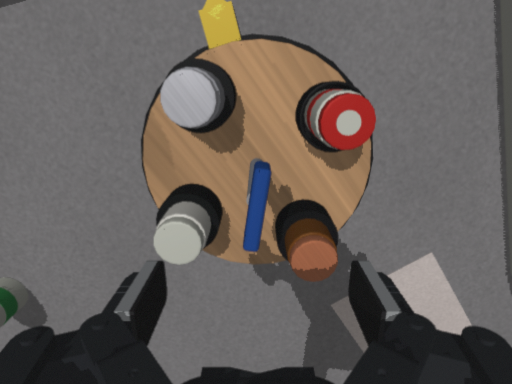

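Clear wrist view: pointer at (220,22), red jar in its cup at (340,118), bar from (260,165) to (250,245).

```bash
python3 - <<'E'
from h import *
s=env.observe();im=cams.get_image("wrist");s=env.observe();c=im["color"].astype(int)
y=((c[:,:,2]>c[:,:,0]+80)&(c[:,:,1]>c[:,:,0]+60)).astype(np.uint8);y[60:]=0
P=np.array([atz(im,(u,v),.010,s)[:2] for v,u in np.argwhere(y)]);pc=P.mean(0)
# platter/base: bar centre as axis
m=((c[:,:,0]>c[:,:,2]+50)&(c[:,:,0]>c[:,:,1]+40)).astype(np.uint8)
w=np.argwhere(m);(cx,cy),(a,b),t=cv2.minAreaRect(w[:,::-1].astype(np.float32));print((cx,cy),a,b,t)
B=np.array([atz(im,(u,v),.165,s)[:2] for v,u in w]);e,V=np.linalg.eigh(np.cov((B-B.mean(0)).T));d=V[:,1]
print("bar ang",np.degrees(np.arctan2(d[1],d[0])),B.mean(0))
# platter wood ellipse centre: wood mask hull, fit circle in plane z=.022
wood=((c[:,:,2]>c[:,:,0]+40)&(c[:,:,2]>90)&(c[:,:,1]>c[:,:,0]+15)&(y==0)).astype(np.uint8)
wood=cv2.morphologyEx(wood,cv2.MORPH_OPEN,np.ones((5,5)));n,L,st,_=cv2.connectedComponentsWithStats(wood);k=1+st[1:,4].argmax()
H=cv2.convexHull(np.argwhere(L==k)[:,::-1].astype(np.int32))[:,0]
W=np.array([atz(im,h,.022,s)[:2] for h in H])
from scipy.optimize import least_squares
f=least_squares(lambda q:np.hypot(W[:,0]-q[0],W[:,1]-q[1])-.128,[.542,-.197],loss="soft_l1",f_scale=.001);print("platter",f.x,np.abs(f.fun).mean())
for ax in(f.x,np.array([.5422,-.1966])): print("front ang",np.degrees(np.arctan2(pc[1]-ax[1],pc[0]-ax[0])),np.hypot(*(pc-ax)),pc)
for n in["front","jar_red","carousel"]:
    for r in cams.spot_point("wrist",n)[:1]:
        q=atz(im,r["uv"],0 if n=="carousel" else .025,s)[:2];print(n,r["conf"],q,np.degrees(np.arctan2(*(q-f.x)[::-1])))
E
```

```text
(256.60809326171875, 206.35134887695312) 16.111101150512695 88.61105346679688 9.462322235107422
bar ang 156.05125645354772 [ 0.54454694 -0.19755867]
platter [ 0.54079416 -0.19677632] 0.0012247243896951325
front ang -1.0478498375022693 0.14829830937752847 [ 0.68906767 -0.19948831]
front ang -1.1266392319099947 0.14689606924351695 [ 0.68906767 -0.19948831]
front 0.74 [ 0.63385821 -0.20066848] -2.394846115651554
jar_red 0.96 [ 0.57421227 -0.28322245] -68.86463050028009
carousel 0.65 [ 0.53876738 -0.19755619] -158.95415896864233
```

Emit:
carry_out(
  moves=[
    [[0, 0, 0.2], [0, 0, 0.7]],
    [[0, 0, 0.4], [0, 0, 0.5]],
    [[0, 0, 0.6], [0, 0, 0.21]],
    [[0, 0, 0.5], [0, 0, 0]],
    [[0, 0, 0.4], [0, 0, 0]],
    [[0, 0, 0.25], [0, 0, 0]],
    [[0, 0, 0.15], [0, 0, 0]],
    [[0, 0, 0], [0, 0, 0]],
  ],
)

```text
clock: 22.02
tool_pos: [0.5418, -0.197, 0.1322]
eef_rot: [-3.073, 0.653, 0.003]
force: [-0.4, 0.3, -0.0]
gripper_width: 0.994
grasp_force: 0.0
```

Emit:
carry_out(
  moves=[
    [[0, 0, 0], [0, 0, 0]],
    [[0, 0, 0], [0, 0, 0]],
    [[0, 0, 0], [0, 0, 0]],
    [[0, 0, 0], [0, 0, 0]],
    [[0, 0, 0], [0, 0, 0]],
    [[0, 0, 0], [0, 0, 0]],
    [[0, 0, 0], [0, 0, 0]],
    [[0, 0, 0], [0, 0, 0]],
  ],
  gripper=8,
  squeeze=60,
)

```text
clock: 22.68
tool_pos: [0.543, -0.1967, 0.1341]
eef_rot: [-3.072, 0.654, -0.002]
force: [0.1, 3.9, 5.4]
gripper_width: 0.135
grasp_force: 58.7
```

Emit:
carry_out(
  moves=[
    [[0, 0, 0], [0, 0, 0]],
    [[0, 0, 0], [0, 0, 0]],
    [[0, 0, 0], [0, 0, 0]],
    [[0, 0, 0], [0, 0, 0]],
  ],
)

```text
clock: 23.02
tool_pos: [0.543, -0.1967, 0.1341]
eef_rot: [-3.072, 0.654, -0.002]
force: [-0.0, 3.4, 5.6]
gripper_width: 0.138
grasp_force: 58.7
```

```bash
python3 - <<'E'
from h import *
s=env.observe();print(s["clock"],s["tool_pos"],s["joint_positions"][5],s["force"]);M=T_wt(s)[:3,:3];print("yaw",np.degrees(np.arctan2(M[1,0],M[0,0])))
E
```

```text
23.0167 [ 0.54298935 -0.19671559  0.13411215] 1.5681257375407194 [-0.02417632  3.41581331  5.57866884]
yaw -24.028796371311575
```

Emit:
carry_out(
  moves=[
    [[0, 0, 0], [0, 0, -0.1]],
    [[0, 0, 0], [0, 0, -0.2]],
    [[0, 0, 0], [0, 0, -0.3]],
    [[0, 0, 0], [0, 0, -0.4]],
    [[0, 0, 0], [0, 0, -0.5]],
    [[0, 0, 0], [0, 0, -0.5]],
    [[0, 0, 0], [0, 0, -0.5]],
    [[0, 0, 0], [0, 0, -0.5]],
  ],
)

```text
clock: 23.68
tool_pos: [0.5431, -0.1964, 0.1341]
eef_rot: [-3.136, 0.161, -0.003]
force: [1.1, 3.7, 5.7]
gripper_width: 0.133
grasp_force: 59.7
```

Emit:
carry_out(
  moves=[
    [[0, 0, 0], [0, 0, -0.5]],
    [[0, 0, 0], [0, 0, -0.5]],
    [[0, 0, 0], [0, 0, -0.5]],
    [[0, 0, 0], [0, 0, -0.5]],
    [[0, 0, 0], [0, 0, -0.5]],
    [[0, 0, 0], [0, 0, -0.5]],
    [[0, 0, 0], [0, 0, -0.5]],
    [[0, 0, 0], [0, 0, -0.5]],
  ],
)

```text
clock: 24.35
tool_pos: [0.543, -0.1958, 0.1341]
eef_rot: [-3.101, -0.494, -0.003]
force: [0.5, 6.7, 6.6]
gripper_width: 0.133
grasp_force: 59.6
```

Emit:
carry_out(
  moves=[
    [[0, 0, 0], [0, 0, -0.5]],
    [[0, 0, 0], [0, 0, -0.5]],
    [[0, 0, 0], [0, 0, -0.5]],
    [[0, 0, 0], [0, 0, -0.5]],
    [[0, 0, 0], [0, 0, -0.5]],
    [[0, 0, 0], [0, 0, -0.5]],
    [[0, 0, 0], [0, 0, -0.4]],
    [[0, 0, 0], [0, 0, -0.4]],
  ],
)

```text
clock: 25.02
tool_pos: [0.5428, -0.1954, 0.1341]
eef_rot: [-2.942, -1.096, -0.003]
force: [-0.1, 6.5, 7.3]
gripper_width: 0.132
grasp_force: 59.4
```

Emit:
carry_out(
  moves=[
    [[0, 0, 0], [0, 0, -0.3]],
    [[0, 0, 0], [0, 0, -0.2]],
    [[0, 0, 0], [0, 0, -0.07]],
    [[0, 0, 0], [0, 0, 0]],
    [[0, 0, 0], [0, 0, 0]],
    [[0, 0, 0], [0, 0, 0]],
  ],
)

```text
clock: 25.52
tool_pos: [0.5427, -0.1954, 0.1341]
eef_rot: [-2.909, -1.181, -0.003]
force: [0.0, 6.4, 5.8]
gripper_width: 0.137
grasp_force: 59.1
```

```bash
python3 - <<'E'
from h import *
s=env.observe();w=cams.get_image("wrist");t=cams.get_image("top");sc=cams.get_image("scene")
print(s["clock"],s["tool_pos"],s["force"],s["moment"]);M=T_wt(s)[:3,:3];print("yaw",np.degrees(np.arctan2(M[1,0],M[0,0])))
ax=np.array([.5422,-.1966])
for n,im,ss in(("top",t,None),("scene",sc,None),("wrist",w,s)):
    for q in("jar_red","front","carousel"):
        for r in cams.spot_point(n,q)[:1]:
            p=atz(im,r["uv"],0 if q=="carousel" else .025,ss)[:2];print(n,q,round(r["conf"],2),np.round(p,4),np.degrees(np.arctan2(*(p-ax)[::-1])))
cv2.imwrite("pics/p7.png",np.hstack([cv2.resize(t["color"][120:270,300:440],(390,384)),cv2.resize(w["color"],(410,384))]))
E
```

```text
25.5167 [ 0.54270449 -0.19540411  0.13412191] [0.00934184 6.41515693 5.79520197] [ 1.12231204 -0.04376272  0.01022486]
yaw 44.188212254229164
top jar_red 0.85 [ 0.6309 -0.1985] -1.2569034759938578
top front 0.91 [ 0.6328 -0.2014] -3.01489124225602
top carousel 0.64 [ 0.546  -0.1888] 63.987210942293544
scene jar_red 0.93 [ 0.6343 -0.1989] -1.4395496144247666
scene front 0.98 [ 0.6312 -0.1984] -1.1367973798562685
scene carousel 0.75 [ 0.5462 -0.1969] -3.9467403663423286
wrist carousel 0.62 [ 0.5399 -0.1962] 170.88013878145944
```

View pics/p7.png

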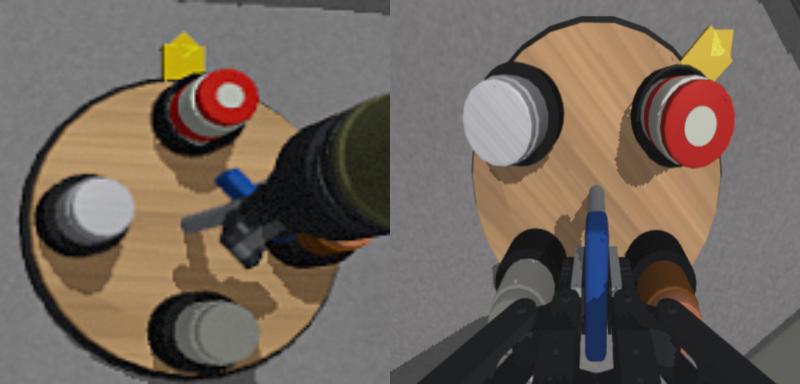

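Top view: the jar in its cup sits behind the pointer, seen obliquely, and the wrist view shows the whole pointer at about (710,50). I'll measure the pointer's centreline more finely.

```bash
python3 - <<'E'
from h import *
s=env.observe();ax=np.array([.5423,-.1964])
for n in("wrist","top","scene"):
    im=cams.get_image(n);ss=s if n=="wrist" else None;c=im["color"].astype(int)
    y=((c[:,:,2]>c[:,:,0]+60)&(c[:,:,1]>c[:,:,0]+45)&(c[:,:,1]>.72*c[:,:,2])).astype(np.uint8)
    N,L,st,ce=cv2.connectedComponentsWithStats(y)
    for i in range(1,N):
        if st[i,4]<80: continue
        for z in(.010,.005):
            w=np.array([atz(im,(u,v),z,ss)[:2] for v,u in np.argwhere(L==i)])
            if abs(np.hypot(*(w.mean(0)-ax))-.15)>.02: continue
            r=np.hypot(*(w-ax).T);t=np.degrees(np.arctan2(w[:,1]-ax[1],w[:,0]-ax[0]))
            out=[]
            for lo in np.arange(.134,.178,.006):
                k=(r>=lo)&(r<lo+.006)
                if k.sum()>8: out.append((round(lo,3),round((t[k].min()+t[k].max())/2,2),round(np.ptp(t[k])*np.pi/180*lo,4)))
            print(n,z,st[i],out)
E
```

```text
wrist 0.01 [ 363   25   66   56 2224] [(np.float64(0.134), np.float64(0.14), np.float64(0.0277)), (np.float64(0.14), np.float64(-1.15), np.float64(0.034)), (np.float64(0.146), np.float64(-1.28), np.float64(0.0347)), (np.float64(0.152), np.float64(-1.2), np.float64(0.0346)), (np.float64(0.158), np.float64(-1.25), np.float64(0.035)), (np.float64(0.164), np.float64(-1.39), np.float64(0.0234)), (np.float64(0.17), np.float64(-1.44), np.float64(0.0113))]
wrist 0.005 [ 363   25   66   56 2224] [(np.float64(0.134), np.float64(0.38), np.float64(0.0248)), (np.float64(0.14), np.float64(-1.58), np.float64(0.0343)), (np.float64(0.146), np.float64(-1.68), np.float64(0.0352)), (np.float64(0.152), np.float64(-1.65), np.float64(0.0354)), (np.float64(0.158), np.float64(-1.65), np.float64(0.0356)), (np.float64(0.164), np.float64(-1.75), np.float64(0.0344)), (np.float64(0.17), np.float64(-2.05), np.float64(0.0149)), (np.float64(0.176), np.float64(-1.75), np.float64(0.0038))]
top 0.01 [358 132  16  20 227] [(np.float64(0.134), np.float64(-0.54), np.float64(0.0301)), (np.float64(0.14), np.float64(-1.1), n
[... 968 characters left out ...]
(0.0355)), (np.float64(0.152), np.float64(-0.9), np.float64(0.0354)), (np.float64(0.158), np.float64(-0.89), np.float64(0.0353)), (np.float64(0.164), np.float64(-0.25), np.float64(0.0316)), (np.float64(0.17), np.float64(0.34), np.float64(0.0175))]
scene 0.005 [ 90 198  23  21 301] [(np.float64(0.134), np.float64(-2.43), np.float64(0.0355)), (np.float64(0.14), np.float64(-2.26), np.float64(0.0349)), (np.float64(0.146), np.float64(-2.28), np.float64(0.0353)), (np.float64(0.152), np.float64(-2.22), np.float64(0.0352)), (np.float64(0.158), np.float64(-2.16), np.float64(0.0352)), (np.float64(0.164), np.float64(-1.16), np.float64(0.0229)), (np.float64(0.17), np.float64(-1.15), np.float64(0.0123))]
```

Emit:
carry_out(
  moves=[
    [[0, 0, 0], [0, 0, 0.05]],
    [[0, 0, 0], [0, 0, 0]],
    [[0, 0, 0], [0, 0, 0]],
    [[0, 0, 0], [0, 0, 0]],
    [[0, 0, 0], [0, 0, 0]],
    [[0, 0, 0], [0, 0, 0]],
    [[0, 0, 0], [0, 0, 0]],
    [[0, 0, 0], [0, 0, 0]],
  ],
)

```text
clock: 26.93
tool_pos: [0.5427, -0.1954, 0.1341]
eef_rot: [-2.912, -1.173, -0.003]
force: [0.6, 7.5, 7.2]
gripper_width: 0.137
grasp_force: 58.9
```

```bash
python3 - <<'E'
from h import *
s=env.observe();M=T_wt(s)[:3,:3];print(s["clock"],"yaw",np.degrees(np.arctan2(M[1,0],M[0,0])),s["grasp_force"],s["force"])
print(workorder.close_job())
E
```

```text
26.9333 yaw 43.882359398823304 58.91140582971275 [0.63666948 7.48158774 7.18196626]
the job is handed in; nothing more can be done
None
```

I handed the job in at about 27 s: the red jar stands in the empty holder and faces the yellow pointer to within about 1° by my camera measurements, with the gripper still holding the blue handle and the yellow and green jars untouched; no verdict was reported back.

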